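Blank-cup weighing at the texture lab bench

TASK

Unlock the top cup from the stack of twist-lock sample cups by twisting it as you lift it off, and set it gently upright in the middle of the balance's round pan and let go. Then press the balance's keys one at a time, each fully down and let up again: first the round key, then the square key, then the narrow bar key. Do not press the cross-shaped key, do not wrench or drop the cup, and leave the other things on the bench where they are.

Things in the scene. Friction and masses are not known exactly. Their poses are not given: they have to be found in the camera images.
- cup: Top cup of the stack, loose, white plastic, about 80 g, 62 mm high to its open rim. Origin: centre of its underside; z up its axis. Solid foot 37 mm across up to 16 mm, above it a straight round body 48 mm across (3 mm wall). Ears and hooks at its +y and -y sides only; the +x and -x sides are bare: grip the body across its x from above, 32 to 62 mm above the underside.
- cup_ear (a point): Middle of the cup's ear at its +y side (another at -y): tab 10 mm wide, 4 mm thick, 20-24 mm above the underside, out to 34 mm from the axis. At the start both ears lie 2 mm under the hooks of the cup below, so the cup cannot rise straight up: turn it 35 to 50 degrees about its axis, either way, at that height, then lift.
- cup_hook (a point): Top of the cup's own hook at its +y side (another at -y), straight above the ear: 10 mm wide, from 54 to 76 mm above the underside, 27 to 40 mm from the axis.
- stack: Heavy steel foot 104 mm across, fixed to the bench, with two more such cups fast on it, nested. Origin: underside centre, on the bench. The cup below the top one has its rim at 128 mm and its two hooks at the stack's +y and -y sides up to 142 mm. The top cup's underside is at 112 mm: its foot sits 16 mm deep in that cup with 2.5 mm play all round, axes parallel to the stack's at the start.
- balance: White bench balance, fixed, 300 mm (x) by 240 mm (y), top face 70 mm above the bench. Origin: centre of its underside; its front with the row of four keys faces its -x, the pan lies to its +x. A low display strip 6 mm high lies between keys and pan.
- pan (a point): Centre of the top face of the round steel pan, 130 mm across, fixed rigidly, 82 mm above the bench, 60 mm behind (+x of) the balance's centre. A thin engraved circle 68 mm across marks its middle.
- key_round (a joint): Spring key shaped as a round disc, 24 mm across. 0 is up, 0.005 m is fully down; it takes about 1.5 N to start, 5 N fully down, and springs back.
- key_round_top (a point): Centre of the top face of the key shaped as a round disc, 24 mm across; white, like the other keys. At rest it is 13 mm above the balance's top face, 83 mm above the bench. Its place in the row differs from run to run; neighbouring keys are 48 mm apart along the balance's y, 110 mm in front of (-x of) its centre. Axes as the balance's.
- key_square (a joint): Spring key shaped as a square block, 24 x 24 mm. 0 is up, 0.005 m is fully down; it takes about 1.5 N to start, 5 N fully down, and springs back.
- key_square_top (a point): Centre of the top face of the key shaped as a square block, 24 x 24 mm; white, like the other keys. At rest it is 13 mm above the balance's top face, 83 mm above the bench. Its place in the row differs from run to run; neighbouring keys are 48 mm apart along the balance's y, 110 mm in front of (-x of) its centre. Axes as the balance's.
- key_bar (a joint): Spring key shaped as a narrow bar, 42 mm long front to back and 14 mm wide. 0 is up, 0.005 m is fully down; it takes about 1.5 N to start, 5 N fully down, and springs back.
- key_bar_top (a point): Centre of the top face of the key shaped as a narrow bar, 42 mm long front to back and 14 mm wide; white, like the other keys. At rest it is 13 mm above the balance's top face, 83 mm above the bench. Its place in the row differs from run to run; neighbouring keys are 48 mm apart along the balance's y, 110 mm in front of (-x of) its centre. Axes as the balance's.
- key_cross (a joint): Spring key shaped as a plus sign, two bars 32 x 10 mm. 0 is up, 0.005 m is fully down; it takes about 1.5 N to start, 5 N fully down, and springs back.
- key_cross_top (a point): Centre of the top face of the key shaped as a plus sign, two bars 32 x 10 mm; white, like the other keys. At rest it is 13 mm above the balance's top face, 83 mm above the bench. Its place in the row differs from run to run; neighbouring keys are 48 mm apart along the balance's y, 110 mm in front of (-x of) its centre. Axes as the balance's.
- weight: Bystander: small brass knob weight, 26 mm across, 33 mm high, on the balance's rear left corner. Origin: centre of its underside.
- plate: Bystander: white plate 150 mm across, 14 mm high, behind. Origin: centre of its underside.
- beaker: Bystander: glass beaker 66 mm across, 85 mm high, near the robot. Origin: centre of its underside.
- mug: Bystander: blue mug, 80 mm across, 95 mm high, behind the stack. Origin: centre of its underside.
- bun: Bystander: bread roll 88 mm across, 45 mm high, on the plate. Origin: centre of its underside.
- controller: Bystander: flat white hand controller 85 x 75 x 18 mm beside the balance. Origin: centre of its underside.
- spatula: Bystander: spatula lying near the robot's right. Origin: centre of its underside.

How it is judged (in metres and radians):
On the way, in this order (a step that is already met when the one before it is completed fails the run):
1. the cup stands upright and released in the middle of the pan, no key down (horizontal distance between cup and pan below 0.02 m and z of cup in the frame of pan between -0.004 and 0.004 m and angle between cup's own z axis and vertical below 0.08 rad and linear speed of cup below 0.02 m/s and contact force between cup and the fingers below 0.05 N and value of joint each of key_round, key_square, key_bar, key_cross below 0.001 m), for 0.2 s.
2. the round key fully down (at least 4 mm) with the other keys up and the cup on the pan (value of joint key_round above 0.004 m and value of joint each of key_square, key_bar, key_cross below 0.001 m and horizontal distance between cup and pan below 0.02 m and z of cup in the frame of pan between -0.004 and 0.004 m and angle between cup's own z axis and vertical below 0.08 rad), for 0.05 s.
3. the square key fully down (at least 4 mm) with the other keys up and the cup on the pan (value of joint key_square above 0.004 m and value of joint each of key_round, key_bar, key_cross below 0.001 m and horizontal distance between cup and pan below 0.02 m and z of cup in the frame of pan between -0.004 and 0.004 m and angle between cup's own z axis and vertical below 0.08 rad), for 0.05 s.
4. the bar key fully down (at least 4 mm) with the other keys up and the cup on the pan (value of joint key_bar above 0.004 m and value of joint each of key_round, key_square, key_cross below 0.001 m and horizontal distance between cup and pan below 0.02 m and z of cup in the frame of pan between -0.004 and 0.004 m and angle between cup's own z axis and vertical below 0.08 rad), for 0.05 s.
At the end, for the whole second after the job is handed in: The cup stands upright (within 0.08 rad) on the pan, its axis within 20 mm of the pan's centre, at rest and released, and all four keys are up again (within 1 mm), after the round, square and bar keys were each pressed at least 4 mm down, in that order (all of step 1); the robot touches nothing.
It fails at once if the cross-shaped key is pressed (more than 2 mm down) (value of joint key_cross above 0.002 m).
It fails at once if a key is pressed (more than 2 mm down) before the cup stands on the pan (value of joint any of key_round, key_square, key_bar, key_cross above 0.002 m and not (horizontal distance between cup and pan below 0.02 m and z of cup in the frame of pan between -0.004 and 0.004 m and angle between cup's own z axis and vertical below 0.08 rad)).
It fails at once if two keys are pressed at the same time (both more than 1.5 mm down) (value of joint each of key_round, key_square above 0.0015 m or value of joint each of key_round, key_bar above 0.0015 m or value of joint each of key_square, key_bar above 0.0015 m).
It fails at once if the cup is wrenched against the stack (over 60 N) or dropped (faster than 0.5 m/s with no finger touching it) (contact force between cup and stack above 60 N or (linear speed of cup above 0.5 m/s and contact force between cup and the fingers below 0.01 N)).
It fails at once if another thing on the bench is moved (more than 30 mm) (distance of any of weight, plate, beaker, mug, bun, controller, spatula from where it was at the start of the episode above 0.03 m).
It also fails if it takes over 64 s, if anything falls off the work surface, if the arm or the gripper's body presses on something with over 40 N, if the wrist force passes 120 N, or if a joint passes its speed limit or range.

ROBOT

A 6-joint arm with a two-finger parallel gripper is mounted at the origin on the work surface. World frame = base frame: x ahead of the robot, y to its left, z up, the work surface at z = 0. Lengths are in mm, angles in degrees, forces in N, time in s.
With the tool pointing down it reaches from about 300 to 850 mm from the base axis. Payload 4.2 kg.
Tool frame: the origin (TCP) lies at the very end of the fingers, on their centre line; the grasp point (between the pads) lies 19 mm behind it (env.grip_point_offset is the distance from the TCP to the grasp point, in mm); z points along the fingers, y is the line along which they close (so a half turn about z gives the same grasp; the last joint's range is limited). The gripper opens to 91 mm and grips with 3 to 60 N. Pads are 32 mm wide; open, the fingers measure 118 mm over their backs; the gripper's body (76 mm by 178 mm) begins 60 mm behind the grasp point.
Start: joints at [-68.182, 18.312, 89.639, -0, 72.044, -1.146], TCP at [224.344, -529.446, 213.976] pointing down, gripper open.
Joint ranges: [-177.97, 177.97], [-48.28, 115.42], [12.27, 149.76], [-77.06, 257.06], [2.81, 150.46], [-146.56, 146.56]. Speed limits (degrees/s): [147.25, 147.25, 180, 180, 180, 180].

INTERFACE

Orientations are given as [roll, pitch, yaw] about the fixed x, y, z axes, in that order (R = Rz(yaw) Ry(pitch) Rx(roll)).
In Python, from workcell import env gives the robot as it stands. The module is installed in compiled form; this text tells all that it offers.
- The arm moves only by the tool arm_command, never from a script. Its argument "rows" is a list of rows, each an object with "delta_pos": the shift along the tool's x, y, z in mm, a list of three; "roll": the turn about the tool's z in units of 5 degrees (1.0 is 5 degrees); "jaw": the opening in per cent of the stroke, from 0 (shut) to 100 (fully open). A call has 1 to 20 rows; each row is the pose to reach, as a shift and turn from the pose commanded when the call began, along the tool's axes at that moment; what a row does not reach only later rows make up. A row lasts 1/12 s, in which the tool goes at most 41.7 mm and 7.16 degrees, less where a joint would pass 70% of its speed; a pose out of reach is approached as far as the arm can. A call with a gripper value outside its range is refused whole. The fingers move at their own pace and stop on an object; "squeeze" is the grip in N (left out, the last holds). Time passes only in rows, so rows that repeat a pose let the fingers close. It gives the time, the measured TCP pose, the force, the opening and the grip force at its end, in the units of the state.
- env.state(): the state, without advancing time (a new reading comes with each control period).
- env.grab_frame(name): name is "scene" or "side" or "wrist"; returns a dict with "img" (420x560x3 uint8, blue, green, red), "z_map" (420x560 float32, mm along the optical axis (not along the pixel's ray), 0 where there is no reading), "fov_y" (degrees; the focal length in pixels is half the picture's height over the tangent of half this angle, whatever the lens; pixels are square), "cx", "cy" (the principal point, pixels), "dist" ([k1, k2, p1, p2, k3] as OpenCV has them; the pictures are not rectified), "R" (3x3) and "t" (3): a world point X has camera coordinates R X + t; the wrist camera has in their place "T_tool_cam" (4x4, takes a point from camera to tool coordinates, whose origin is the TCP and whose axes are the flange's). Camera axes: x right, y down, z forward; pixel columns grow to the right and rows downward; lengths in mm; the calibration is good to about 2 mm. A picture is of the moment at which its call begins: read the wrist's pose just before it.
- env.job_done(): hands the job in; it is judged then, once.
The state is a dict: "time_s": time; "qpos": joint angles; "qvel": joint speeds; "effort": joint torques, N m; "ee_pos": TCP position; "ee_rot": TCP orientation; "force": force on the tool from outside, world axes, zero at the start; "torque": the same for the moment, N m; "gripper_width": finger opening in mm; "gripper_force": force on a finger pad.
Only numpy, scipy, OpenCV 4.12 (cv2) and the standard library are available. Lean on these libraries where they do the work, as an engineer would, in place of code of your own. Each camera call takes 0.05 s, during which the arm holds its last target. There are 200 camera calls.

## Working session

There is one attempt and no reset: what is moved stays moved. The work goes in short steps, Python scripts to look and compute and a tool call to move; the robot and the scene stay as the last step left them, time stands still between calls to the robot, and variables do not carry over. Pictures are saved under pics/ and viewed, at most 10 in all, crops included, and the job is handed in when it is done.

Besides the shell and the picture viewer there is one more tool, called after "Call:" as name([rows], argument=value, ...), one row to a line, values as JSON. arm_command: Moves the arm, as the interface text tells. Its arguments: {"type":"object","properties":{"rows":{"type":"array"},"squeeze":{"type":"number"}},"required":["rows"]}

```bash
mkdir -p pics; cat > h.py <<'E'
import numpy as np,cv2
from workcell import env
from scipy.spatial.transform import Rotation as Ro
def grab(n):
    s=env.state(); f=env.grab_frame(n)
    f['K']=np.array([[210/np.tan(np.radians(f['fov_y']/2)),0,f['cx']],[0,210/np.tan(np.radians(f['fov_y']/2)),f['cy']],[0,0,1]])
    f['D']=np.array(f['dist'],float)
    if 'R' in f: R=np.array(f['R']);t=np.array(f['t'])
    else:
        T=np.eye(4);T[:3,:3]=Ro.from_euler('xyz',s['ee_rot'],degrees=True).as_matrix();T[:3,3]=s['ee_pos']
        W=np.linalg.inv(T@np.array(f['T_tool_cam']));R=W[:3,:3];t=W[:3,3]
    f['Rw'],f['tw']=R,t
    return f
def rays(f,uv):
    p=cv2.undistortPoints(np.array(uv,float).reshape(-1,1,2),f['K'],f['D']).reshape(-1,2)
    d=np.c_[p,np.ones(len(p))]
    return -f['Rw'].T@f['tw'], d@f['Rw'], d
def plane(f,uv,z):
    o,d,_=rays(f,uv); return o+d*((z-o[2])/d[:,2])[:,None]
def depth(f):
    v,u=np.mgrid[0:420,0:560]
    o,d,_=rays(f,np.c_[u.ravel(),v.ravel()])
    P=o+d*f['z_map'].reshape(-1,1); P[f['z_map'].ravel()==0]=np.nan
    return P.reshape(420,560,3)
def proj(f,X):
    return cv2.projectPoints(np.array(X,float).reshape(-1,3),cv2.Rodrigues(f['Rw'])[0],f['tw'],f['K'],f['D'])[0].reshape(-1,2)
E
python3 - <<'E'
from h import *
print(env.state())
a=grab('scene');b=grab('side');c=grab('wrist')
for n,f in zip('abc',(a,b,c)): print(n,-f['Rw'].T@f['tw'],f['Rw'][2],f['fov_y'],(f['z_map']>0).mean())
cv2.imwrite('pics/a.png',a['img']);cv2.imwrite('pics/b.png',b['img'])
E
```

```text
{'time_s': 0.0, 'qpos': array([-6.81811470e+01,  1.83497796e+01,  8.97052079e+01, -1.58277492e-03,
        7.20441515e+01, -1.14625829e+00]), 'qvel': array([-0.00474617, -0.11337323, -0.06414283, -0.05021774, -0.02455229,
       -0.01365423]), 'effort': array([-6.98925269e-04, -4.12473428e+01, -2.31974888e+01,  7.26771285e-02,
        4.57122631e-02, -1.24965786e-04]), 'ee_pos': array([ 224.15140007, -528.96670553,  213.14706366]), 'ee_rot': array([-1.79900851e+02, -4.78703497e-04,  2.29656001e+01]), 'force': array([-0.35702067,  0.22481252,  0.05937626]), 'torque': array([-0.00489931, -0.01793791,  0.00435654]), 'gripper_force': 0.0, 'gripper_width': 91.03722535120755}
a [ 951.94609838  430.88480939 1050.44129581] [-0.38943236 -0.40446519 -0.82749643] 52.4098381091415 0.9960034013605442
b [ 248.73803871 -839.77287125 1049.81458566] [ 0.21024776  0.65048655 -0.72983774] 46.19702780632349 0.995922619047619
c [ 287.95003888 -502.68094176  384.11249403] [-0.22518143 -0.09394666 -0.96977696] 58.47716184137141 0.9959821428571428
```

View pics/a.png

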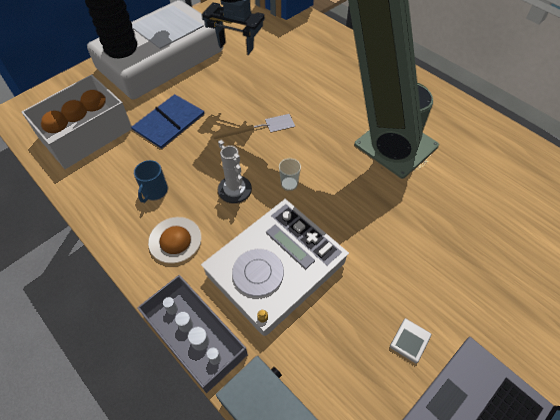

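View pics/b.png

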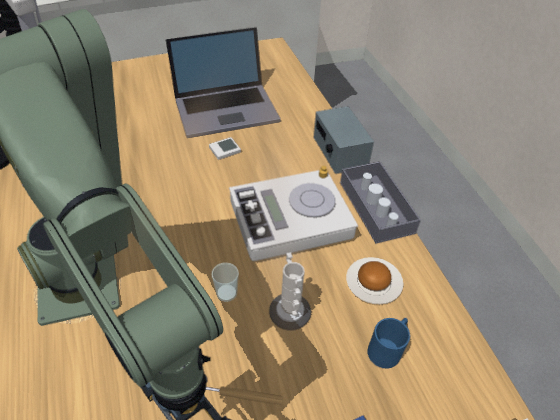

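The scene view shows the stack at (232,175), pan at (258,271), and keys at (286,213) to (326,250). In the side view the stack is at (292,290) and the keys run from (260,231) to (247,195). Next I'll take enlarged crops and depth measurements.

```bash
python3 - <<'E'
from h import *
a=grab('scene');b=grab('side')
def crop(f,x0,y0,w,h,s):return cv2.resize(f['img'][y0:y0+h,x0:x0+w],None,fx=s,fy=s,interpolation=cv2.INTER_CUBIC)
A=crop(a,255,190,100,75,4);B=crop(a,200,130,100,75,4);C=crop(b,230,180,100,75,4);Dd=crop(b,250,240,100,75,4)
cv2.imwrite('pics/c.png',np.vstack([np.hstack([A,B]),np.hstack([C,Dd])]))
for n,f in (('a',a),('b',b)):
    P=depth(f);Z=P[...,2]; 
    # balance top
    m=(abs(Z-70)<4)&(f['img'].min(2)>140)&(P[...,0]>350)&(np.hypot(P[...,0]-600,P[...,1])<600)
    k,l,st,ce=cv2.connectedComponentsWithStats(m.astype(np.uint8)); i=1+np.argmax(st[1:,4])
    q=P[l==i];print(n,'bal',len(q),cv2.minAreaRect(q[:,:2].astype(np.float32)),q[:,2].mean())
    bx=cv2.minAreaRect(q[:,:2].astype(np.float32));box=cv2.boxPoints(bx)
    ins=np.array([cv2.pointPolygonTest(box,(float(x),float(y)),False)>0 if np.isfinite(x) else False for x,y in P[...,:2].reshape(-1,2)]).reshape(Z.shape)
    for lo,hi,nm in((79.5,84.5,'panz/keys'),(95,130,'weight')):
        k,l,st,ce=cv2.connectedComponentsWithStats((ins&(Z>lo)&(Z<hi)).astype(np.uint8))
        for j in range(1,k):
            if st[j,4]>8: q=P[l==j];print(nm,st[j,4],ce[j].round(1),np.median(q,0).round(1),np.mean(q,0).round(1),cv2.minEnclosingCircle(q[:,:2].astype(np.float32)))
    m=(Z>135)&(Z<195)&(np.hypot(P[...,0],P[...,1])>300)
    k,l,st,ce=cv2.connectedComponentsWithStats(m.astype(np.uint8))
    for j in range(1,k):
        if 30<st[j,4]<3000: q=P[l==j];print('tall',st[j,4],ce[j].round(1),np.mean(q,0).round(1),q.max(0).round(1))
E
```

```text
a bal 5054 ((606.7850341796875, 51.767066955566406), (241.3798828125, 302.5100402832031), 89.6225814819336) 69.86615750037384
panz/keys 36 [286.3 215.2] [498.1 -17.5  81.8] [498.8 -17.3  81.8] ((499.2393798828125, -17.81201171875), 11.352097511291504)
panz/keys 62 [298.5 225.8] [498.6  29.6  81.9] [499.2  29.7  81.8] ((498.5782470703125, 30.84569549560547), 16.054553985595703)
panz/keys 62 [311.5 237.1] [499.1  78.3  81.8] [499.6  78.   81.8] ((497.68499755859375, 78.20944213867188), 16.714956283569336)
panz/keys 59 [324.8 248.7] [501.1 125.8  81.7] [499.9 125.9  81.9] ((498.4968566894531, 125.50128173828125), 21.23240852355957)
panz/keys 1528 [257.4 272.2] [670.6  54.9  82.2] [669.8  54.1  82.1] ((667.8099365234375, 50.92876052856445), 65.39067077636719)
weight 37 [261.9 312.6] [738.  145.6 102.4] [737.8 145.7 102. ] ((737.1572875976562, 146.08221435546875), 8.507359504699707)
tall 348 [546.9   5.7] [-909.4   25.8  156. ] [-885.1   89.3  194.4]
tall 580 [119.5  44.6] [ 458.2 -889.8  164.8] [ 506.9 -861.6  195. ]
tall 387 [229.  155.9] [ 512.8 -230.2  160.9] [ 535.2 -190.3  189.6]
b 
[... 458 characters left out ...]
613281, 74.07215881347656), 17.55625343322754)
panz/keys 42 [255.6 217.5] [496.4  26.8  82.7] [495.9  25.7  82.6] ((494.2838439941406, 26.542158126831055), 14.506596565246582)
panz/keys 43 [261.  230.6] [496.3 -23.4  82.2] [496.5 -22.8  82.3] ((497.0690002441406, -21.483779907226562), 12.073274612426758)
weight 22 [322.9 168.1] [735.4 141.2 102.7] [734.2 142.3 102. ] ((735.8953247070312, 145.6215362548828), 10.870811462402344)
tall 721 [69.   4.5] [  34.7 1441.7  162. ] [ 292.4 1499.7  191.5]
tall 1090 [524.6  26.2] [1923.7  729.5  163.5] [1936.4 1061.9  195. ]
tall 1586 [212.7  49.9] [558.2 806.5 165.4] [732.7 828.9 195. ]
tall 565 [293.  274.3] [ 507.5 -235.   162.2] [ 531.8 -190.9  193.4]
```

View pics/c.png

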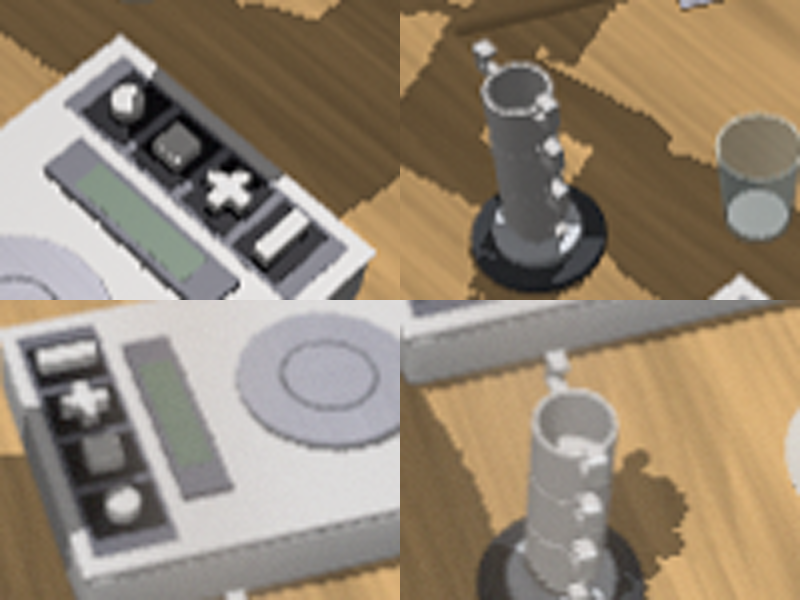

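The crop shows the keys in y order: round, square, cross, bar. The cup's two hooks rise at opposite sides of the rim. Next I'll measure the stack axis and hook direction.

```bash
python3 - <<'E'
from h import *
for n in('scene','side'):
    f=grab(n);P=depth(f);Z=P[...,2];near=np.hypot(P[...,0]-512,P[...,1]+225)<70
    k,l,st,ce=cv2.connectedComponentsWithStats((near&(Z>179)).astype(np.uint8),connectivity=8)
    c=[]
    for j in range(1,k):
        if st[j,4]>2: q=P[l==j];c.append(q.mean(0));print(n,'hook',st[j,4],ce[j].round(1),q.mean(0).round(1),q.max(0).round(1))
    # rim
    q=P[near&(abs(Z-173)<4)];print('rim',len(q),cv2.minEnclosingCircle(q[:,:2].astype(np.float32)),q[:,2].max())
    A=np.c_[2*q[:,:2],np.ones(len(q))];s=np.linalg.lstsq(A,(q[:,:2]**2).sum(1),rcond=None)[0];print(s[:2],np.sqrt(s[2]+s[:2]@s[:2]))
    # foot
    q=P[near&(Z>4)&(Z<30)];print('foot',len(q),cv2.minEnclosingCircle(q[:,:2].astype(np.float32)),np.median(q[:,2]))
    for z in(170,): pass
    print('beaker',[np.round(v,1) for v in [np.nanmean(P[(Z>75)&(Z<90)&(np.hypot(P[...,0]-420,P[...,1]+150)<70)],0)]])
E
```

```text
scene hook 19 [220.5 142.4] [ 510.5 -265.3  186.5] [ 516.  -258.7  189.7]
scene hook 24 [236.3 156.4] [ 512.  -196.9  185.5] [ 517.7 -191.1  189.9]
rim 82 ((514.094970703125, -232.49038696289062), 41.15926742553711) 176.1659770118507
[ 510.76290908 -231.27884012] 25.93652113562368
foot 544 ((511.6366271972656, -227.71359252929688), 64.63209533691406) 11.826447264844887
beaker [array([ 383.4, -135.3,   80.8])]
side hook 29 [289.4 254.8] [ 509.5 -200.3  189.1] [ 514.6 -193.   191.9]
side hook 37 [298.7 278.9] [ 507.8 -267.5  187.6] [ 513.7 -259.8  193.3]
rim 148 ((510.36279296875, -234.9465789794922), 39.55195999145508) 176.87272063006446
[ 508.78426817 -234.19306785] 25.73255490599249
foot 945 ((511.8219909667969, -224.7267303466797), 69.5518569946289) 13.29143307859249
beaker [array([ 382.6, -135.8,   82.8])]
```

```bash
cat >> h.py <<'E'
def to(pos,yaw):
    s=env.state();R=Ro.from_euler('xyz',s['ee_rot'],degrees=True)
    d=R.inv().apply(np.array(pos)-s['ee_pos']); dy=(yaw-s['ee_rot'][2]+180)%360-180
    print('t',round(s['time_s'],2),'pos',s['ee_pos'].round(1),'rot',s['ee_rot'].round(1),'F',s['force'].round(1),'w',round(s['gripper_width'],1),'delta',d.round(1),'roll',round(-dy/5,2),'dyaw',round(dy,1),'q',s['qpos'].round(0))
E
python3 -c "
from h import *
to([510,-232,290],90)"
```

```text
t 0.35 pos [ 224.3 -529.4  213.8] rot [-180.    0.   23.] F [ 0.2  0.9 -0.9] w 91.3 delta [ 379.1 -162.3  -76.2] roll -13.41 dyaw 67.0 q [-68.  18.  90.  -0.  72.  -1.]
```

Call:
arm_command([
  {"delta_pos":[0,0,-40],"roll":0,"jaw":100},
  {"delta_pos":[10,-4,-76],"roll":-0.5,"jaw":100},
  {"delta_pos":[35,-15,-76],"roll":-1.5,"jaw":100},
  {"delta_pos":[65,-28,-76],"roll":-2.5,"jaw":100},
  {"delta_pos":[100,-43,-76],"roll":-3.6,"jaw":100},
  {"delta_pos":[135,-58,-76],"roll":-4.8,"jaw":100},
  {"delta_pos":[170,-73,-76],"roll":-6,"jaw":100},
  {"delta_pos":[205,-88,-76],"roll":-7.2,"jaw":100},
  {"delta_pos":[240,-103,-76],"roll":-8.4,"jaw":100},
  {"delta_pos":[275,-118,-76],"roll":-9.6,"jaw":100},
  {"delta_pos":[310,-133,-76],"roll":-10.8,"jaw":100},
  {"delta_pos":[340,-146,-76],"roll":-12,"jaw":100},
  {"delta_pos":[365,-156,-76],"roll":-13,"jaw":100},
  {"delta_pos":[379,-162,-76],"roll":-13.4,"jaw":100},
  {"delta_pos":[379,-162,-76],"roll":-13.4,"jaw":100},
  {"delta_pos":[379,-162,-76],"roll":-13.4,"jaw":100},
  {"delta_pos":[379,-162,-76],"roll":-13.4,"jaw":100},
])

```text
time_s: 1.77
ee_pos: [509.5, -232.9, 289.9]
ee_rot: [-180.0, 0.0, 89.9]
force: [-0.5, -0.4, -0.1]
gripper_width: 91.0
gripper_force: 0.0
```

```bash
python3 - <<'E'
from h import *
f=grab('wrist');cv2.imwrite('pics/d.png',f['img']);P=depth(f);Z=P[...,2]
near=np.hypot(P[...,0]-510,P[...,1]+232)<60
k,l,st,ce=cv2.connectedComponentsWithStats((near&(Z>182)&(Z<200)).astype(np.uint8),connectivity=8)
for j in range(1,k):
    if st[j,4]>5: q=P[l==j];print('hook',st[j,4],ce[j].round(1),q.mean(0).round(1),q.min(0).round(1),q.max(0).round(1))
q=P[near&(abs(Z-174)<3)&(np.hypot(P[...,0]-510,P[...,1]+232)<26)];print('rim',len(q),cv2.minEnclosingCircle(q[:,:2].astype(np.float32)),np.median(q,0))
A=np.c_[2*q[:,:2],np.ones(len(q))];s=np.linalg.lstsq(A,(q[:,:2]**2).sum(1),rcond=None)[0];print(s[:2],np.sqrt(s[2]+s[:2]@s[:2]))
print(proj(f,[[510,-232,174],[510,-208,174],[510,-256,174],[534,-232,174]]))
to([510,-232,290],90)
E
```

```text
hook 241 [275.2 167.3] [ 508.9 -198.3  188. ] [ 504.3 -204.7  183.3] [ 513.9 -192.3  190.1]
hook 231 [273.2 253.4] [ 507.2 -264.7  187.8] [ 502.3 -272.1  183.9] [ 512.5 -258.5  190. ]
rim 714 ((507.86004638671875, -231.9092254638672), 24.206819534301758) [ 507.8837459  -231.8940816   173.78612499]
[ 508.07958779 -231.3804655 ] 22.220421397622125
[[276.7842954  207.99649333]
 [276.74218275 177.66526783]
 [276.82494382 237.16049558]
 [307.33315004 207.96431939]]
t 1.82 pos [ 509.4 -233.2  290. ] rot [-180.     0.    89.9] F [-0.   0.4  0.7] w 91.2 delta [ 1.2  0.6 -0. ] roll -0.02 dyaw 0.1 q [-26.  15.  84.  -0.  81. -26.]
```

View pics/d.png

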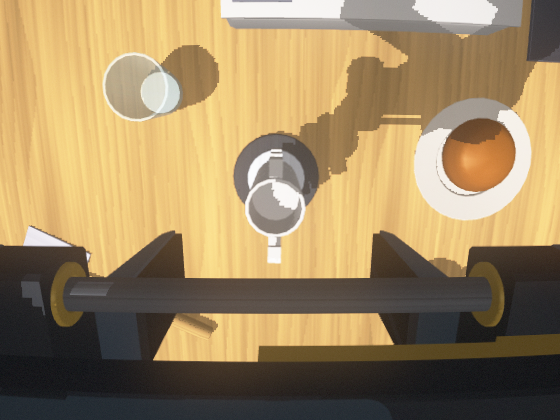

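The wrist view shows the cup rim centred at about (275,208), with its hooks at (275,167) and (273,253). The fingers straddle it in x. Cup at (508,-232), yaw about -1.5°, which agrees with the other views.

```bash
python3 -c "
from h import *
to([508.1,-231.7,147],88.5)"
```

```text
t 1.82 pos [ 509.4 -233.2  290. ] rot [-180.     0.    89.9] F [-0.   0.4  0.7] w 91.2 delta [  1.5  -1.2 143. ] roll 0.28 dyaw -1.4 q [-26.  15.  84.  -0.  81. -26.]
```

Call:
arm_command([
  {"delta_pos":[1.3,-1.3,15],"roll":0.28,"jaw":100},
  {"delta_pos":[1.3,-1.3,35],"roll":0.28,"jaw":100},
  {"delta_pos":[1.3,-1.3,55],"roll":0.28,"jaw":100},
  {"delta_pos":[1.3,-1.3,75],"roll":0.28,"jaw":100},
  {"delta_pos":[1.3,-1.3,95],"roll":0.28,"jaw":100},
  {"delta_pos":[1.3,-1.3,112],"roll":0.28,"jaw":100},
  {"delta_pos":[1.3,-1.3,126],"roll":0.28,"jaw":100},
  {"delta_pos":[1.3,-1.3,137],"roll":0.28,"jaw":100},
  {"delta_pos":[1.3,-1.3,143],"roll":0.28,"jaw":100},
  {"delta_pos":[1.3,-1.3,143],"roll":0.28,"jaw":100},
  {"delta_pos":[1.3,-1.3,143],"roll":0.28,"jaw":80},
  {"delta_pos":[1.3,-1.3,143],"roll":0.28,"jaw":70},
  {"delta_pos":[1.3,-1.3,143],"roll":0.28,"jaw":65},
], squeeze=5)

```text
time_s: 2.9
ee_pos: [509.2, -231.6, 148.0]
ee_rot: [179.9, 0.1, 88.5]
force: [-0.6, -0.3, 0.2]
gripper_width: 73.8
gripper_force: 0.0
```

```bash
python3 - <<'E'
from h import *
f=grab('wrist');cv2.imwrite('pics/e.png',f['img'])
to([508.1,-231.7,147],88.5)
P=depth(f);Z=P[...,2]
near=np.hypot(P[...,0]-510,P[...,1]+232)<60
k,l,st,ce=cv2.connectedComponentsWithStats((near&(Z>184)&(Z<192)).astype(np.uint8),connectivity=8)
for j in range(1,k):
    if st[j,4]>40: q=P[l==j];print('hook',st[j,4],ce[j].round(1),q.mean(0).round(1),q.min(0).round(1),q.max(0).round(1))
E
```

```text
t 2.95 pos [ 509.2 -231.5  147.9] rot [179.9   0.   88.6] F [ 0.   0.6 -0.1] w 70.0 delta [-0.3 -1.1  0.9] roll 0.01 dyaw -0.1 q [-26.  20.  98.  -0.  63. -24.]
hook 1033 [272.5 219. ] [ 509. -198.  188.] [ 503.9 -205.3  184.1] [ 514.1 -191.6  189.8]
hook 325 [167.1 264.2] [ 469.1 -214.4  188.1] [ 461.5 -220.9  184. ] [ 473.4 -212.3  192. ]
hook 329 [386.4 263.9] [ 551.3 -216.5  187.9] [ 547. -223.  184.] [ 558.3 -214.6  192. ]
hook 150 [182.8 327. ] [ 472.6 -240.9  188.5] [ 471.9 -247.1  184. ] [ 473.3 -233.4  192. ]
hook 150 [371.  326.4] [ 546.5 -242.6  188.4] [ 546.  -249.3  184. ] [ 546.9 -235.1  192. ]
```

View pics/e.png

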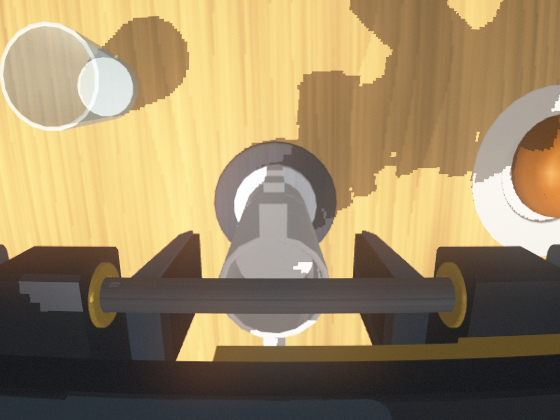

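The cup sits between the open fingers, centred at about column 275; shifting 1 mm to centre, then closing softly.

Call:
arm_command([
  {"delta_pos":[0,-1.1,0],"roll":0,"jaw":62},
  {"delta_pos":[0,-1.1,0],"roll":0,"jaw":58},
  {"delta_pos":[0,-1.1,0],"roll":0,"jaw":56},
  {"delta_pos":[0,-1.1,0],"roll":0,"jaw":54},
  {"delta_pos":[0,-1.1,0],"roll":0,"jaw":52},
  {"delta_pos":[0,-1.1,0],"roll":0,"jaw":50},
  {"delta_pos":[0,-1.1,0],"roll":0,"jaw":48},
  {"delta_pos":[0,-1.1,0],"roll":0,"jaw":46},
  {"delta_pos":[0,-1.1,0],"roll":0,"jaw":46},
  {"delta_pos":[0,-1.1,0],"roll":0,"jaw":46},
], squeeze=5)

```text
time_s: 3.78
ee_pos: [507.7, -231.1, 147.0]
ee_rot: [180.0, 0.0, 88.6]
force: [0.1, -0.2, 1.5]
gripper_width: 46.4
gripper_force: 5.0
```

```bash
python3 -c "
from h import *
to([508.1,-231.7,147],88.5)
print(env.state()['torque'],env.state()['gripper_force'])"
```

```text
t 3.78 pos [ 507.7 -231.1  147. ] rot [180.    0.   88.6] F [ 0.1 -0.2  1.5] w 46.4 delta [-0.6  0.4 -0. ] roll 0.01 dyaw -0.1 q [-26.  20.  98.   0.  63. -24.]
[ 0.03797709 -0.11474697  0.07439325] 4.999995555990608
```

Call:
arm_command([
  {"delta_pos":[0,0,0],"roll":0,"jaw":30},
  {"delta_pos":[0,0,0],"roll":0,"jaw":30},
  {"delta_pos":[0,0,0],"roll":0,"jaw":30},
  {"delta_pos":[0,0,-0.4],"roll":0,"jaw":30},
  {"delta_pos":[0,0,-0.8],"roll":0,"jaw":30},
  {"delta_pos":[0,0,-0.8],"roll":0.3,"jaw":30},
  {"delta_pos":[0,0,-0.8],"roll":0.7,"jaw":30},
  {"delta_pos":[0,0,-0.8],"roll":1.1,"jaw":30},
  {"delta_pos":[0,0,-0.8],"roll":1.5,"jaw":30},
  {"delta_pos":[0,0,-0.8],"roll":2,"jaw":30},
  {"delta_pos":[0,0,-0.8],"roll":2,"jaw":30},
], squeeze=18)

```text
time_s: 4.7
ee_pos: [507.6, -231.1, 147.6]
ee_rot: [-180.0, 0.0, 78.5]
force: [0.0, 0.6, -1.3]
gripper_width: 46.8
gripper_force: 18.0
```

Call:
arm_command([
  {"delta_pos":[0,0,0],"roll":0.4,"jaw":30},
  {"delta_pos":[0,0,0],"roll":0.9,"jaw":30},
  {"delta_pos":[0,0,0],"roll":1.4,"jaw":30},
  {"delta_pos":[0,0,0],"roll":1.9,"jaw":30},
  {"delta_pos":[0,0,0],"roll":2.4,"jaw":30},
  {"delta_pos":[0,0,0],"roll":2.9,"jaw":30},
  {"delta_pos":[0,0,0],"roll":3.4,"jaw":30},
  {"delta_pos":[0,0,0],"roll":3.9,"jaw":30},
  {"delta_pos":[0,0,0],"roll":4.4,"jaw":30},
  {"delta_pos":[0,0,0],"roll":4.9,"jaw":30},
  {"delta_pos":[0,0,0],"roll":5.4,"jaw":30},
  {"delta_pos":[0,0,0],"roll":5.9,"jaw":30},
  {"delta_pos":[0,0,0],"roll":6.3,"jaw":30},
  {"delta_pos":[0,0,0],"roll":6.6,"jaw":30},
  {"delta_pos":[0,0,0],"roll":6.6,"jaw":30},
  {"delta_pos":[0,0,0],"roll":6.6,"jaw":30},
])

```text
time_s: 6.03
ee_pos: [507.6, -231.1, 147.7]
ee_rot: [-180.0, 0.0, 45.6]
force: [-0.5, 0.1, -0.8]
gripper_width: 46.1
gripper_force: 18.0
```

```bash
python3 - <<'E'
from h import *
to([507.7,-231.1,147.8],45.5)
P_=[]
for n in('scene','side'):
    f=grab(n);P=depth(f);Z=P[...,2];near=np.hypot(P[...,0]-508,P[...,1]+232)<46
    k,l,st,ce=cv2.connectedComponentsWithStats((near&(Z>150)&(Z<193)&(f['img'].min(2)>100)).astype(np.uint8),connectivity=8)
    for j in range(1,k):
        if st[j,4]>5: q=P[l==j];print(n,st[j,4],ce[j].round(1),q.mean(0).round(1))
    P_.append(cv2.resize(f['img'][(100 if n=='scene' else 225):][:120,(170 if n=='scene' else 230):][:,:130],None,fx=3,fy=3))
cv2.imwrite('pics/f.png',np.hstack(P_))
E
```

```text
t 6.03 pos [ 507.6 -231.1  147.7] rot [-180.     0.    45.6] F [-0.5  0.1 -0.8] w 46.1 delta [ 0.1  0.  -0.1] roll 0.03 dyaw -0.1 q [-26.  20.  98.  -0.  63.  19.]
scene 11 [229.4 139.9] [ 487.2 -255.   186.9]
scene 29 [229.3 149.1] [ 500.4 -242.   169.9]
scene 39 [225.3 157.5] [ 530.8 -222.1  175.3]
side 12 [298.8 260.7] [ 529.4 -210.2  172.8]
side 254 [290. 275.] [ 498.7 -239.2  168.4]
```

View pics/f.png

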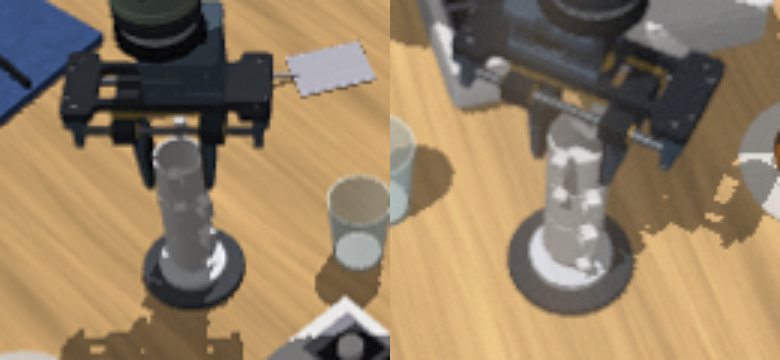

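Both views show the cup turned with the gripper, with its hook now at (-21,-24) from the axis (about 41° round). Lifting.

Call:
arm_command([
  {"delta_pos":[0,0,-2],"roll":0,"jaw":30},
  {"delta_pos":[0,0,-4],"roll":0,"jaw":30},
  {"delta_pos":[0,0,-7],"roll":0,"jaw":30},
  {"delta_pos":[0,0,-10],"roll":0,"jaw":30},
  {"delta_pos":[0,0,-14],"roll":0,"jaw":30},
  {"delta_pos":[0,0,-19],"roll":0,"jaw":30},
  {"delta_pos":[0,0,-25],"roll":0,"jaw":30},
  {"delta_pos":[0,0,-32],"roll":0,"jaw":30},
  {"delta_pos":[0,0,-40],"roll":0,"jaw":30},
  {"delta_pos":[0,0,-48],"roll":0,"jaw":30},
  {"delta_pos":[0,0,-56],"roll":0,"jaw":30},
  {"delta_pos":[0,0,-63],"roll":0,"jaw":30},
  {"delta_pos":[0,0,-68],"roll":0,"jaw":30},
  {"delta_pos":[0,0,-70],"roll":0,"jaw":30},
  {"delta_pos":[0,0,-70],"roll":0,"jaw":30},
])

```text
time_s: 7.38
ee_pos: [507.9, -231.2, 218.4]
ee_rot: [179.9, -0.0, 45.6]
force: [0.2, -0.8, -0.7]
gripper_width: 47.0
gripper_force: 18.0
```

```bash
python3 - <<'E'
from h import *
to([667.5,50,217],45.5)
for n in('scene','side'):
    f=grab(n);P=depth(f);Z=P[...,2];near=(np.hypot(P[...,0]-508,P[...,1]+232)<26)&(f['img'].min(2)>80)
    print(n,[(z,int((near&(abs(Z-z)<5)).sum())) for z in range(100,260,10)])
    q=P[near&(Z>196)&(Z<225)];print(q.mean(0).round(1),q.min(0).round(1),len(q))
E
```

```text
t 7.38 pos [ 507.9 -231.2  218.4] rot [179.9  -0.   45.6] F [ 0.2 -0.8 -0.7] w 47.0 delta [312.5 -82.9   1.4] roll 0.01 dyaw -0.1 q [-26.  17.  91.  -0.  72.  19.]
scene [(100, 47), (110, 59), (120, 53), (130, 39), (140, 1), (150, 0), (160, 0), (170, 0), (180, 2), (190, 15), (200, 22), (210, 57), (220, 65), (230, 63), (240, 82), (250, 18)]
[ 511.4 -228.3  213.2] [ 488.4 -255.2  198.6] 144
side [(100, 78), (110, 73), (120, 85), (130, 90), (140, 0), (150, 0), (160, 0), (170, 0), (180, 1), (190, 20), (200, 32), (210, 96), (220, 88), (230, 79), (240, 84), (250, 43)]
[ 507.9 -232.5  212.9] [ 483.7 -257.1  199.5] 216
```

The cup is held and clear of the stack (underside around z=183). Carrying it to the pan.

Call:
arm_command([
  {"delta_pos":[4,-1,0],"roll":0,"jaw":30},
  {"delta_pos":[12,-3,0],"roll":0,"jaw":30},
  {"delta_pos":[26,-7,0],"roll":0,"jaw":30},
  {"delta_pos":[46,-12,0],"roll":0,"jaw":30},
  {"delta_pos":[70,-18.5,0],"roll":0,"jaw":30},
  {"delta_pos":[96,-25.5,0],"roll":0,"jaw":30},
  {"delta_pos":[122,-32.4,0],"roll":0,"jaw":30},
  {"delta_pos":[148,-39.3,0],"roll":0,"jaw":30},
  {"delta_pos":[174,-46.2,0],"roll":0,"jaw":30},
  {"delta_pos":[200,-53.1,0],"roll":0,"jaw":30},
  {"delta_pos":[226,-60,0],"roll":0,"jaw":30},
  {"delta_pos":[252,-66.9,0],"roll":0,"jaw":30},
  {"delta_pos":[274,-72.7,0],"roll":0,"jaw":30},
  {"delta_pos":[291,-77.2,0],"roll":0,"jaw":30},
  {"delta_pos":[303,-80.4,0],"roll":0,"jaw":30},
  {"delta_pos":[310,-82.2,0],"roll":0,"jaw":30},
  {"delta_pos":[312.5,-82.9,0],"roll":0,"jaw":30},
  {"delta_pos":[312.5,-82.9,0],"roll":0,"jaw":30},
  {"delta_pos":[312.5,-82.9,0],"roll":0,"jaw":30},
])

```text
time_s: 9.07
ee_pos: [666.9, 49.2, 217.8]
ee_rot: [180.0, 0.0, 45.5]
force: [-0.2, -0.1, -0.3]
gripper_width: 46.6
gripper_force: 18.0
```

```bash
python3 - <<'E'
from h import *
to([667.5,50,118],45.5)
for n in('scene','side'):
    f=grab(n);P=depth(f);Z=P[...,2];near=(np.hypot(P[...,0]-667,P[...,1]-50)<29)&(f['img'].min(2)>70)&(Z>150)&(Z<225)
    q=P[near];print(n,q.mean(0).round(1),q.min(0).round(1),len(q))
    for z in (190,205,220):
        q=P[near&(abs(Z-z)<6)]
        if len(q)>10:
            A=np.c_[2*q[:,:2],np.ones(len(q))];s=np.linalg.lstsq(A,(q[:,:2]**2).sum(1),rcond=None)[0];print(z,len(q),s[:2],np.sqrt(s[2]+s[:2]@s[:2]))
E
```

```text
t 9.07 pos [666.9  49.2 217.8] rot [180.    0.   45.5] F [-0.2 -0.1 -0.3] w 46.6 delta [ 1.  -0.2 99.8] roll 0.0 dyaw -0.0 q [ 3. 27. 76. -0. 78. 48.]
scene [668.2  48.1 208.2] [646.9  26.5 183.6] 231
205 145 [671.03752863  50.87075814] 20.57987176051899
220 56 [669.73689914  49.85900441] 22.344028115943548
side [661.5  37.2 209.7] [640.4  21.7 182.9] 159
190 27 [666.20493736  40.52702442] 13.458423467293603
205 42 [665.39243713  43.7935607 ] 20.798454364366616
220 73 [665.38829905  45.9079842 ] 21.766133203828314
```

Call:
arm_command([
  {"delta_pos":[0.5,0,4],"roll":0,"jaw":30},
  {"delta_pos":[1,0,12],"roll":0,"jaw":30},
  {"delta_pos":[1,0,22],"roll":0,"jaw":30},
  {"delta_pos":[1,0,33],"roll":0,"jaw":30},
  {"delta_pos":[1,0,44],"roll":0,"jaw":30},
  {"delta_pos":[1,0,55],"roll":0,"jaw":30},
  {"delta_pos":[1,0,65],"roll":0,"jaw":30},
  {"delta_pos":[1,0,74],"roll":0,"jaw":30},
  {"delta_pos":[1,0,81],"roll":0,"jaw":30},
  {"delta_pos":[1,0,87],"roll":0,"jaw":30},
  {"delta_pos":[1,0,91],"roll":0,"jaw":30},
  {"delta_pos":[1,0,94],"roll":0,"jaw":30},
  {"delta_pos":[1,0,96],"roll":0,"jaw":30},
  {"delta_pos":[1,0,97],"roll":0,"jaw":30},
  {"delta_pos":[1,0,98],"roll":0,"jaw":30},
  {"delta_pos":[1,0,98],"roll":0,"jaw":30},
  {"delta_pos":[1,0,98],"roll":0,"jaw":30},
])

```text
time_s: 10.58
ee_pos: [668.1, 50.8, 120.0]
ee_rot: [180.0, -0.0, 45.6]
force: [0.4, -0.1, -0.5]
gripper_width: 46.7
gripper_force: 18.0
```

Call:
arm_command([
  {"delta_pos":[0,0,0.5],"roll":0,"jaw":30},
  {"delta_pos":[0,0,1],"roll":0,"jaw":30},
  {"delta_pos":[0,0,1],"roll":0,"jaw":30},
  {"delta_pos":[0,0,1],"roll":0,"jaw":30},
  {"delta_pos":[0,0,1],"roll":0,"jaw":30},
])

```text
time_s: 11.0
ee_pos: [668.0, 50.8, 118.8]
ee_rot: [180.0, -0.0, 45.6]
force: [-0.5, -0.4, -0.7]
gripper_width: 46.6
gripper_force: 18.0
```

Call:
arm_command([
  {"delta_pos":[0,0,0.5],"roll":0,"jaw":30},
  {"delta_pos":[0,0,1],"roll":0,"jaw":30},
  {"delta_pos":[0,0,1],"roll":0,"jaw":30},
  {"delta_pos":[0,0,1],"roll":0,"jaw":30},
  {"delta_pos":[0,0,1],"roll":0,"jaw":30},
])

```text
time_s: 11.42
ee_pos: [668.0, 50.8, 117.7]
ee_rot: [180.0, 0.0, 45.6]
force: [-0.4, -0.6, -0.9]
gripper_width: 46.4
gripper_force: 18.0
```

Call:
arm_command([
  {"delta_pos":[0,0,0.4],"roll":0,"jaw":30},
  {"delta_pos":[0,0,0.8],"roll":0,"jaw":30},
  {"delta_pos":[0,0,0.8],"roll":0,"jaw":30},
  {"delta_pos":[0,0,0.8],"roll":0,"jaw":30},
  {"delta_pos":[0,0,0.8],"roll":0,"jaw":30},
])

```text
time_s: 11.83
ee_pos: [668.1, 50.8, 117.0]
ee_rot: [180.0, -0.0, 45.6]
force: [-0.5, -0.4, -0.5]
gripper_width: 46.4
gripper_force: 18.0
```

Call:
arm_command([
  {"delta_pos":[0,0,0.3],"roll":0,"jaw":30},
  {"delta_pos":[0,0,0.6],"roll":0,"jaw":30},
  {"delta_pos":[0,0,0.6],"roll":0,"jaw":30},
  {"delta_pos":[0,0,0.6],"roll":0,"jaw":30},
])

```text
time_s: 12.17
ee_pos: [668.1, 50.8, 117.0]
ee_rot: [180.0, -0.0, 45.6]
force: [-1.5, -0.0, 4.3]
gripper_width: 46.6
gripper_force: 18.0
```

Contact at 4 N, so I'll release gently.

Call:
arm_command([
  {"delta_pos":[0,0,-0.3],"roll":0,"jaw":51},
  {"delta_pos":[0,0,-0.3],"roll":0,"jaw":53},
  {"delta_pos":[0,0,-0.3],"roll":0,"jaw":55},
  {"delta_pos":[0,0,-0.3],"roll":0,"jaw":58},
  {"delta_pos":[0,0,-0.3],"roll":0,"jaw":64},
  {"delta_pos":[0,0,-0.3],"roll":0,"jaw":72},
  {"delta_pos":[0,0,-0.3],"roll":0,"jaw":80},
  {"delta_pos":[0,0,-0.3],"roll":0,"jaw":85},
  {"delta_pos":[0,0,-0.3],"roll":0,"jaw":85},
  {"delta_pos":[0,0,-0.3],"roll":0,"jaw":85},
  {"delta_pos":[0,0,-0.3],"roll":0,"jaw":85},
])

```text
time_s: 13.08
ee_pos: [668.0, 50.8, 116.7]
ee_rot: [180.0, 0.0, 45.6]
force: [0.0, -0.1, 0.6]
gripper_width: 77.6
gripper_force: 0.0
```

Call:
arm_command([
  {"delta_pos":[0,0,-8],"roll":0,"jaw":85},
  {"delta_pos":[0,0,-20],"roll":0,"jaw":85},
  {"delta_pos":[0,0,-35],"roll":0,"jaw":85},
  {"delta_pos":[0,0,-55],"roll":0,"jaw":85},
  {"delta_pos":[0,0,-75],"roll":0,"jaw":85},
  {"delta_pos":[0,0,-95],"roll":0,"jaw":85},
  {"delta_pos":[0,0,-110],"roll":0,"jaw":85},
  {"delta_pos":[0,0,-118],"roll":0,"jaw":85},
  {"delta_pos":[0,0,-118],"roll":0,"jaw":85},
  {"delta_pos":[0,0,-118],"roll":0,"jaw":85},
])

```text
time_s: 13.92
ee_pos: [668.0, 50.8, 235.1]
ee_rot: [180.0, -0.0, 45.6]
force: [-1.2, 0.4, -0.6]
gripper_width: 77.5
gripper_force: 0.0
```

```bash
python3 - <<'E'
from h import *
to([497.5,-19.5,140],90)
I=[]
for n in('scene','side'):
    f=grab(n);P=depth(f);Z=P[...,2];near=(np.hypot(P[...,0]-667,P[...,1]-50)<60)
    k,l,st,ce=cv2.connectedComponentsWithStats((near&(Z>151)&(Z<165)).astype(np.uint8),connectivity=8)
    for j in range(1,k):
        if st[j,4]>5: q=P[l==j];print(n,'hook',st[j,4],q.mean(0).round(1),q.max(0).round(1))
    q=P[near&(abs(Z-144)<3)&(np.hypot(P[...,0]-667,P[...,1]-50)<32)]
    A=np.c_[2*q[:,:2],np.ones(len(q))];s=np.linalg.lstsq(A,(q[:,:2]**2).sum(1),rcond=None)[0];print('rim',s[:2],np.sqrt(s[2]+s[:2]@s[:2]))
    c=(215,150) if n=='scene' else (220,100)
    I.append(cv2.resize(f['img'][c[1]:c[1]+180,c[0]:c[0]+140],None,fx=2.8,fy=2.8))
cv2.imwrite('pics/g.png',np.hstack(I))
E
```

```text
t 13.92 pos [668.   50.8 235.1] rot [180.   -0.   45.6] F [-1.2  0.4 -0.6] w 77.5 delta [-169.6  -72.6   95. ] roll -8.89 dyaw 44.4 q [ 3. 26. 74. -0. 80. 48.]
scene hook 20 [646.8  27.1 156.6] [653.6  32.5 161.2]
scene hook 28 [693.2  73.9 158. ] [700.5  80.7 161.4]
rim [669.51065141  49.53631567] 21.837711189261523
side hook 16 [691.1  70.2 158. ] [697.7  79.9 161.6]
side hook 24 [644.2  21.2 156.5] [650.5  30.7 161.4]
rim [668.09199887  46.35669818] 22.385069086514434
```

View pics/g.png

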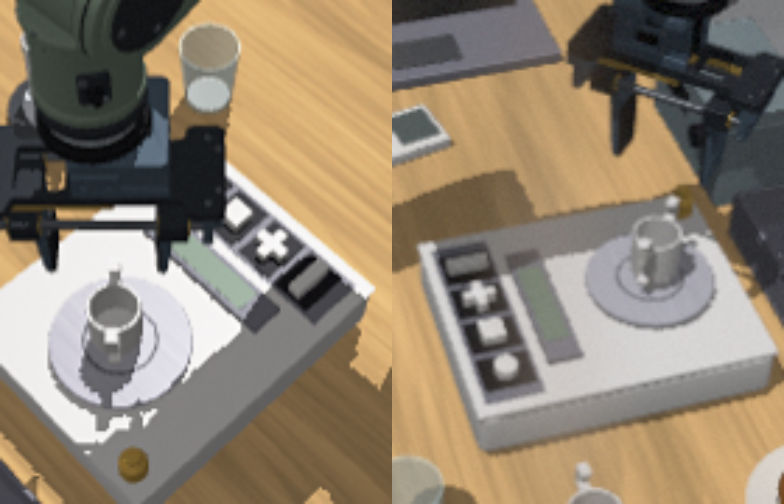

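The cup stands upright in the pan's middle, about 2 mm off centre. From the stack side (lowest y) the keys run round, square, cross, bar. Now moving to the round key with fingers closed.

```bash
python3 -c "
from h import *
to([496.5,-20.3,105],90)"
```

```text
t 14.02 pos [667.4  50.8 233.5] rot [-1.799e+02  1.000e-01  4.560e+01] F [0.3 0.1 0. ] w 77.5 delta [-170.2  -72.1  128.9] roll -8.89 dyaw 44.4 q [ 3. 27. 74. -0. 80. 48.]
```

Call:
arm_command([
  {"delta_pos":[-10,-4,0],"roll":-0.5,"jaw":60},
  {"delta_pos":[-30,-13,0],"roll":-1.5,"jaw":40},
  {"delta_pos":[-55,-23,0],"roll":-2.6,"jaw":20},
  {"delta_pos":[-80,-34,0],"roll":-3.8,"jaw":0},
  {"delta_pos":[-105,-45,0],"roll":-5,"jaw":0},
  {"delta_pos":[-130,-55,15],"roll":-6.2,"jaw":0},
  {"delta_pos":[-150,-64,35],"roll":-7.4,"jaw":0},
  {"delta_pos":[-165,-70,60],"roll":-8.3,"jaw":0},
  {"delta_pos":[-171,-72.7,85],"roll":-8.9,"jaw":0},
  {"delta_pos":[-171,-72.7,105],"roll":-8.9,"jaw":0},
  {"delta_pos":[-171,-72.7,120],"roll":-8.9,"jaw":0},
  {"delta_pos":[-171,-72.7,130],"roll":-8.9,"jaw":0},
  {"delta_pos":[-171,-72.7,130],"roll":-8.9,"jaw":0},
  {"delta_pos":[-171,-72.7,130],"roll":-8.9,"jaw":0},
  {"delta_pos":[-171,-72.7,130],"roll":-8.9,"jaw":0},
])

```text
time_s: 15.27
ee_pos: [497.1, -20.4, 105.2]
ee_rot: [179.9, 0.0, 90.1]
force: [0.1, -0.4, 0.7]
gripper_width: 0.3
gripper_force: 0.0
```

```bash
python3 -c "
from h import *
to([496.5,-20.3,78],90)"
```

```text
t 15.27 pos [497.1 -20.4 105.2] rot [179.9   0.   90.1] F [ 0.1 -0.4  0.7] w 0.3 delta [ 0.1 -0.6 27.2] roll 0.01 dyaw -0.1 q [ -4.  17. 109.  -0.  54.  -4.]
```

Call:
arm_command([
  {"delta_pos":[0,0,10],"roll":0,"jaw":0},
  {"delta_pos":[0,0,18],"roll":0,"jaw":0},
  {"delta_pos":[0,0,21],"roll":0,"jaw":0},
  {"delta_pos":[0,0,23],"roll":0,"jaw":0},
  {"delta_pos":[0,0,25],"roll":0,"jaw":0},
  {"delta_pos":[0,0,26.5],"roll":0,"jaw":0},
  {"delta_pos":[0,0,27],"roll":0,"jaw":0},
  {"delta_pos":[0,0,27],"roll":0,"jaw":0},
  {"delta_pos":[0,0,27],"roll":0,"jaw":0},
  {"delta_pos":[0,0,27],"roll":0,"jaw":0},
])

```text
time_s: 16.1
ee_pos: [495.8, -20.3, 78.2]
ee_rot: [-180.0, -0.0, 90.1]
force: [-3.7, 0.5, 6.6]
gripper_width: 0.7
gripper_force: 3.4
```

Call:
arm_command([
  {"delta_pos":[0,0,0.6],"roll":0,"jaw":0},
  {"delta_pos":[0,0,0.6],"roll":0,"jaw":0},
  {"delta_pos":[0,0,0.6],"roll":0,"jaw":0},
])

```text
time_s: 16.35
ee_pos: [495.9, -20.3, 78.2]
ee_rot: [-180.0, -0.0, 90.1]
force: [-4.3, 0.3, 11.4]
gripper_width: 0.6
gripper_force: 5.4
```

The force rose while z held at 78.2, so the round key is at its stop. Going up, then to the square key.

Call:
arm_command([
  {"delta_pos":[0,0,-4],"roll":0,"jaw":0},
  {"delta_pos":[0,0,-12],"roll":0,"jaw":0},
  {"delta_pos":[0,0,-22],"roll":0,"jaw":0},
  {"delta_pos":[0,0,-27.6],"roll":0,"jaw":0},
  {"delta_pos":[10,0,-27.6],"roll":0,"jaw":0},
  {"delta_pos":[24,0,-27.6],"roll":0,"jaw":0},
  {"delta_pos":[38,0,-27.6],"roll":0,"jaw":0},
  {"delta_pos":[48,0,-27.6],"roll":0,"jaw":0},
  {"delta_pos":[48,0,-27.6],"roll":0,"jaw":0},
  {"delta_pos":[48,0,-27.6],"roll":0,"jaw":0},
  {"delta_pos":[48,0,-27.6],"roll":0,"jaw":0},
])

```text
time_s: 17.27
ee_pos: [496.3, 27.5, 104.5]
ee_rot: [-180.0, 0.0, 90.1]
force: [0.5, -0.7, -0.1]
gripper_width: 0.5
gripper_force: 0.0
```

```bash
python3 - <<'E'
from h import *
to([496.5,27.7,78],90)
f=grab('side');P=depth(f);Z=P[...,2]
for n,y in zip(('round','sq','cross','bar'),(-20.3,27.7,75.7,123.7)):
    q=P[(np.hypot(P[...,0]-496.5,P[...,1]-y)<14)&(Z>74)&(Z<86)&(f['img'].min(2)>100)];print(n,len(q),q.mean(0).round(1))
E
```

```text
t 17.27 pos [496.3  27.5 104.5] rot [-180.     0.    90.1] F [ 0.5 -0.7 -0.1] w 0.5 delta [ 0.2  0.2 26.5] roll 0.02 dyaw -0.1 q [  2.  17. 109.  -0.  54.   2.]
round 50 [495.1 -22.8  82.1]
sq 42 [494.1  23.8  81.8]
cross 20 [490.3  77.1  82.1]
bar 14 [490.7 123.   82.9]
```

The round key is up again. Now pressing the square key.

Call:
arm_command([
  {"delta_pos":[0,0,10],"roll":0,"jaw":0},
  {"delta_pos":[0,0,18],"roll":0,"jaw":0},
  {"delta_pos":[0,0,21],"roll":0,"jaw":0},
  {"delta_pos":[0,0,23],"roll":0,"jaw":0},
  {"delta_pos":[0,0,25],"roll":0,"jaw":0},
  {"delta_pos":[0,0,26.5],"roll":0,"jaw":0},
  {"delta_pos":[0,0,27.2],"roll":0,"jaw":0},
  {"delta_pos":[0,0,27.4],"roll":0,"jaw":0},
  {"delta_pos":[0,0,27.4],"roll":0,"jaw":0},
  {"delta_pos":[0,0,27.4],"roll":0,"jaw":0},
])

```text
time_s: 18.15
ee_pos: [495.4, 27.2, 78.2]
ee_rot: [-179.9, 0.0, 90.1]
force: [-4.7, -1.6, 9.8]
gripper_width: 0.4
gripper_force: 5.2
```

Call:
arm_command([
  {"delta_pos":[0,0,-4],"roll":0,"jaw":0},
  {"delta_pos":[0,0,-12],"roll":0,"jaw":0},
  {"delta_pos":[0,0,-22],"roll":0,"jaw":0},
  {"delta_pos":[0,0,-27.4],"roll":0,"jaw":0},
  {"delta_pos":[10,0,-27.4],"roll":0,"jaw":0},
  {"delta_pos":[28,0,-27.4],"roll":0,"jaw":0},
  {"delta_pos":[48,0,-27.4],"roll":0,"jaw":0},
  {"delta_pos":[68,0,-27.4],"roll":0,"jaw":0},
  {"delta_pos":[86,0,-27.4],"roll":0,"jaw":0},
  {"delta_pos":[96,0,-27.4],"roll":0,"jaw":0},
  {"delta_pos":[96,0,-27.4],"roll":0,"jaw":0},
  {"delta_pos":[96,0,-27.4],"roll":0,"jaw":0},
  {"delta_pos":[96,0,-27.4],"roll":0,"jaw":0},
])

```text
time_s: 19.23
ee_pos: [496.1, 123.1, 104.5]
ee_rot: [-180.0, 0.0, 90.1]
force: [-0.6, -0.2, 0.4]
gripper_width: 0.5
gripper_force: 0.0
```

```bash
python3 -c "
from h import *
to([496.5,123.7,78],90)"
```

```text
t 19.23 pos [496.1 123.1 104.5] rot [-180.     0.    90.1] F [-0.6 -0.2  0.4] w 0.5 delta [ 0.6  0.4 26.5] roll 0.01 dyaw -0.1 q [ 13.  18. 107.  -0.  55.  13.]
```

Call:
arm_command([
  {"delta_pos":[0.5,0,10],"roll":0,"jaw":0},
  {"delta_pos":[0.5,0,18],"roll":0,"jaw":0},
  {"delta_pos":[0.5,0,21],"roll":0,"jaw":0},
  {"delta_pos":[0.5,0,23],"roll":0,"jaw":0},
  {"delta_pos":[0.5,0,25],"roll":0,"jaw":0},
  {"delta_pos":[0.5,0,26.5],"roll":0,"jaw":0},
  {"delta_pos":[0.5,0,27.2],"roll":0,"jaw":0},
  {"delta_pos":[0.5,0,27.4],"roll":0,"jaw":0},
  {"delta_pos":[0.5,0,27.4],"roll":0,"jaw":0},
  {"delta_pos":[0.5,0,27.4],"roll":0,"jaw":0},
])

```text
time_s: 20.07
ee_pos: [495.4, 123.3, 78.2]
ee_rot: [-179.9, 0.1, 90.1]
force: [-3.7, -3.7, 10.2]
gripper_width: 0.7
gripper_force: 5.0
```

Call:
arm_command([
  {"delta_pos":[0,0,-4],"roll":0,"jaw":0},
  {"delta_pos":[0,0,-12],"roll":0,"jaw":0},
  {"delta_pos":[0,0,-25],"roll":0,"jaw":0},
  {"delta_pos":[0,0,-45],"roll":0,"jaw":0},
  {"delta_pos":[0,0,-70],"roll":0,"jaw":0},
  {"delta_pos":[0,0,-95],"roll":0,"jaw":0},
  {"delta_pos":[0,0,-115],"roll":0,"jaw":0},
  {"delta_pos":[0,0,-120],"roll":0,"jaw":0},
  {"delta_pos":[0,0,-120],"roll":0,"jaw":0},
  {"delta_pos":[0,0,-120],"roll":0,"jaw":0},
  {"delta_pos":[0,0,-120],"roll":0,"jaw":0},
])

```text
time_s: 20.98
ee_pos: [495.3, 124.0, 195.7]
ee_rot: [-179.8, 0.0, 90.1]
force: [-0.0, 0.1, -0.4]
gripper_width: 0.4
gripper_force: 0.0
```

```bash
python3 - <<'E'
from h import *
f=grab('side');P=depth(f);Z=P[...,2]
for n,y in zip(('round','sq','cross','bar'),(-20.3,27.7,75.7,123.7)):
    q=P[(np.hypot(P[...,0]-496.5,P[...,1]-y)<14)&(Z>74)&(Z<86)&(f['img'].min(2)>100)];print(n,len(q),q[:,2].mean())
q=P[(abs(Z-144)<3)&(np.hypot(P[...,0]-667,P[...,1]-50)<32)];print(q.mean(0),len(q),env.state()['force'])
print(env.job_done())
E
```

```text
round 54 82.25111934784825
sq 55 81.47444879621008
cross 47 81.79325639744074
bar 47 81.44907083924627
[671.9923892   48.67114437 143.43289436] 55 [-0.50025001 -0.44002022  0.00700441]
the job is handed in; nothing more can be done
None
```

I unlocked the cup and set it upright within about 5 mm of the pan's centre. I then pressed the round, square and bar keys fully down in that order, and all four read as up again. The job is handed in; no verdict came back.

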